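Brush out the open canister and present it at the front of the carousel

TASK

On the coffee counter, take the long brush from its holder and brush out the open canister (the one without a lid) on the carousel: push the brush down to the bottom, draw it up to the rim and push it to the bottom again, then stand the brush gently back in its holder. Then turn the carousel until the open canister is at the front, in line with the tongue that sticks out from under the disc, and keep firm hold of the carousel so that it stays still: the program finishes while still holding it. Leave the pitcher, the cup and the tamper where they are.

Things in the scene. Friction and masses are not known exactly. Their poses are not given: they have to be found in the camera images.
- turntable: Carousel's turning part: wooden disc 230 mm across, top 30 mm above the work surface, with 4 fixed white canisters 60 mm across at 75 mm from the axis, 90 deg apart: 1 open, 3 with wooden lids (top 104 mm above the surface). Origin on the vertical axis at the disc's underside, z up, x towards the open canister. Turns both ways (over a full turn), 0.12 N m friction, stays where left.
- knob (a point): Middle of the round steel knob on the carousel's axis, 137 mm above the work surface, to be gripped from above to turn the carousel: 40 mm in diameter, top 152 mm, underside 121 mm above the surface, on a 16 mm post; fixed to the disc. Nothing else on the carousel is higher than 105 mm.
- jar_floor (a point): Centre of the inner floor of the open white canister (no lid) fixed on the turntable: 35 mm above the work surface, 75 mm from the carousel's axis. Inner diameter 52 mm, wall 4 mm, 70 mm deep, rim 105 mm above the work surface. Moves round with the turntable; z up.
- front_spot (a point): Fixed point where jar_floor lies when the open canister is exactly at the front: 75 mm from the carousel's axis, 35 mm above the work surface, in line with the tongue. The tongue is a dark steel bar, 26 mm wide, 10 mm thick, lying on the work surface, that sticks out 45 mm from under the disc, roughly towards the robot.
- brush: Loose long brush, 200 mm, 50 to 100 g, upright in its holder, head down; may lean a few degrees. Origin: centre of the head's lower end; z along the brush to the handle. Stiff black head 26 mm in diameter, 0 to 74 mm, tapered to 18 mm over its lowest 10 mm; steel stem 9 mm in diameter to 110 mm; wooden handle 20 mm in diameter, 110 to 200 mm: grip near 155 mm.
- holder_floor (a point): Centre of the inner floor, 6 mm above the work surface, of the fixed upright steel tube that holds the brush: inner diameter 33 mm, flaring to 46 mm at the mouth, 75 mm above the work surface; foot 76 mm across. With the brush home its origin lies here.
- pitcher: Bystander, loose: steel milk pitcher, 84 mm across, 110 mm tall, handle on its +y side; origin at the centre of its underside. Holder and pitcher stand one on either side of the carousel, either way round.
- tamper: Bystander, loose: steel coffee tamper, 58 mm across, 86 mm tall, on a rubber mat 6 mm thick; origin at the centre of its underside.
- cup: Bystander, loose: terracotta coloured cup, 80 mm across, 60 mm tall, handle on its +y side; origin at the centre of its underside.
There are look-alikes about, which are no part of the job. What is shaped like the brush but blue is not meant.

How it is judged:
By the outcome, as a careful person would: the job done as asked, in the order asked, and still so for the second after the job is handed in, while the arm keeps its last pose, push and grip.
It also fails if it takes over 72 s, if anything falls off the work surface, if the arm or the gripper's body presses on something with over 40 N, if the wrist force passes 120 N, or if a joint passes its speed limit or range.

ROBOT

A 7-joint arm with a two-finger parallel gripper is mounted at the origin on the work surface. World frame = base frame: x ahead of the robot, y to its left, z up, the work surface at z = 0. Lengths are in m, angles in rad, forces in N, time in s.
With the tool pointing down it reaches from about 0.4 to 0.875 m from the base axis. Payload 6.5 kg.
Tool frame: the origin (TCP) lies between the finger pads; the fingertips stand 17 mm ahead of it and the grasp point (between the pads) lies 2 mm behind it; y points along the fingers, x is the direction in which the jaws open and shut, and the axes are right-handed (so a half turn about y gives the same grasp; the last joint's range is limited). The gripper opens to 85 mm and grips with 20 to 120 N. Pads are 22 mm wide; open, the fingers measure 114 mm over their backs; the gripper's body (76 mm by 85 mm) begins 54 mm behind the grasp point. The pads swing forward as they close: fully open they stand 13 mm farther back than shut.
Start: joints at [1.274, 0.536, -0.004, 1.538, 0.003, 1.067, -0.071], TCP at [0.149, -0.633, 0.248] pointing down, gripper open.
Joint ranges: [-2.7, 2.7], [-0.37, 2.16], [-1.27, 1.26], [0.24, 2.4], [-1.31, 4.45], [0.19, 1.91], [-2.76, 2.76]. Speed limits (rad/s): [2.39, 2.39, 3.14, 3.14, 3.14, 3.14, 3.14].

INTERFACE

Orientations are given as [roll, pitch, yaw] about the fixed x, y, z axes, in that order (R = Rz(yaw) Ry(pitch) Rx(roll)).
In Python, from rig import read_state, grab_frame, get_calibration, hand_in, look_for, place_of gives the robot as it stands.
- The arm moves only by the tool move_arm, never from a script. Its arguments are lists of equal length, an entry for each row: "delta_pos": the shift along the tool's x, y, z in mm, a list of three; "twist": the turn about the tool's y in rad. A call has 1 to 8 rows; each row is the pose to reach, as a shift and turn from the pose measured when the call began, along the tool's axes at that moment; what a row does not reach only later rows make up. A row lasts 1/8 s, in which the tool goes at most 62.5 mm and 10.7 degrees, less where a joint would pass 70% of its speed; a pose out of reach is approached as far as the arm can. A call with a gripper value outside its range is refused whole. "gripper" is the opening in per cent of the stroke, from 0 (shut) to 100 (fully open), set as the call begins (left out, the last holds). The fingers move at their own pace and stop on an object; "grip_force" is the grip in N (left out, the last holds). Time passes only in rows, so rows that repeat a pose let the fingers close. It gives the time, the measured TCP pose, the force and the opening at its end, in the units of the state.
- read_state(): the state, without advancing time (a new reading comes with each control period).
- grab_frame(name): name is "side" or "top" or "wrist"; returns the picture (384x512x3 uint8, red, green, blue); there is no depth.
- get_calibration(name): a dict with "mtx" (3x3 intrinsics, pixels), "world_to_cam" (4x4, takes a point from world to camera coordinates); the wrist camera has in their place "T_tool_cam" (4x4, takes a point from camera to tool coordinates, whose origin is the TCP and whose axes are the tool frame's). Camera axes: x right, y up, looking along -z (the intrinsics and any distortion apply to the point x, -y, -z); pixel columns grow to the right and rows downward; lengths in m; the calibration is good to about 2 mm. A picture is of the moment at which its call begins: read the wrist's pose just before it. get_calibration takes no time and is no camera call.
- hand_in(): hands the job in, once; it reports no verdict.
Trained networks look in the newest picture that a camera, given by its name, has taken for a name from the list of things; names that differ only in an ending like _2 or _b are one class to them, and where a whole thing is asked for, a point or a joint stands for the part that bears it (a point fixed in the world has none). Each returns a list of dicts, best first, with "confidence" (0 to 1); they miss things now and then, are a little off and sometimes report something else, mostly with a low value. They report only what shows in the picture. A call takes as long as a camera call. They do not tell look-alikes from the thing itself.
- look_for(camera, thing): "rect" ([centre column, centre row, width, height] in pixels, round what is visible of it).
- place_of(camera, thing): "xy" ([column, row] in pixels: a listed point, or the origin of a listed thing).
The state is a dict: "t": time; "q": joint angles; "qd": joint speeds; "joint_torque": joint torques, N m; "eef_pos": TCP position; "tcp_rot": TCP orientation; "ft_force": force on the tool from outside, world axes, zero at the start; "wrist_torque": the same for the moment, N m; "width": finger opening in m.
Only numpy, scipy, OpenCV 4.12 (cv2) and the standard library are available. Lean on these libraries where they do the work, as an engineer would, in place of code of your own. Each camera call takes 0.05 s, during which the arm holds its last target. There are 200 camera calls.

## Working session

There is one attempt and no reset: what is moved stays moved. The work goes in short steps, Python scripts to look and compute and a tool call to move; the robot and the scene stay as the last step left them, time stands still between calls to the robot, and variables do not carry over. Pictures are saved under pics/ and viewed, about 8 in all and at most 12, crops included, and the job is handed in when it is done.

Besides the shell and the picture viewer there is one more tool, called after ">>>" by a JSON object that holds its "op" and its "data". move_arm: Moves the arm, as the interface text tells. Its arguments: {"type":"object","properties":{"delta_pos":{"type":"array","items":{"type":"array","items":{"type":"number"}}},"twist":{"type":"array","items":{"type":"number"}},"gripper":{"type":"number"},"grip_force":{"type":"number"}},"required":["delta_pos","twist"]}

```bash
mkdir -p pics; ls; cat > h.py <<'E'
import numpy as np, cv2
from scipy.spatial.transform import Rotation as R
from rig import *
def pose():
    s=read_state(); T=np.eye(4); T[:3,:3]=R.from_euler('xyz',s['tcp_rot']).as_matrix(); T[:3,3]=s['eef_pos']; return T,s
def cam(name,T=None):
    c=get_calibration(name); 
    W=c['world_to_cam'] if 'world_to_cam' in c else np.linalg.inv(T@np.array(c['T_tool_cam']))
    return np.array(c['mtx']),np.array(W),c
def proj(p,K,W):
    q=W@np.append(p,1); return (K@np.array([q[0],-q[1],-q[2]])/-q[2])[:2]
def ray(px,K,W):
    C=np.linalg.inv(W); u=np.linalg.inv(K)@np.array([px[0],px[1],1]); d=C[:3,:3]@np.array([u[0],-u[1],-u[2]])
    return C[:3,3],d/np.linalg.norm(d)
def atz(px,z,K,W):
    o,d=ray(px,K,W); return o+d*(z-o[2])/d[2]
def tri(rs):
    A=sum(np.eye(3)-np.outer(d,d) for o,d in rs); b=sum((np.eye(3)-np.outer(d,d))@o for o,d in rs)
    p=np.linalg.solve(A,b); return p,[np.linalg.norm(np.cross(p-o,d)) for o,d in rs]
E
python3 - <<'E'
from h import *
np.set_printoptions(precision=4,suppress=True)
T,s=pose(); print(s)
ims=[]
for n in ['side','top']:
    im=grab_frame(n); cv2.imwrite(f'pics/{n}0.png',im[:,:,::-1])
    print(n,{k:v for k,v in get_calibration(n).items() if k not in('mtx','world_to_cam')})
    for th in ['knob','jar_floor','holder_floor','brush','front_spot','turntable','pitcher','tamper','cup']:
        print(th,[(np.round(d['xy']).tolist(),round(d['confidence'],2)) for d in place_of(n,th)][:4])
print(get_calibration('wrist'), np.linalg.inv(get_calibration('side')['world_to_cam'])[:3,3],np.linalg.inv(get_calibration('top')['world_to_cam'])[:3,3])
E
```

```text
pics
{'t': 0.0, 'q': array([ 1.2738,  0.5372, -0.0045,  1.5389,  0.0026,  1.0673, -0.0712]), 'qd': array([ 0.0006,  0.0001, -0.001 ,  0.    , -0.0002, -0.0013,  0.0015]), 'joint_torque': array([ -0.0009, -58.3405,   1.0483, -25.9106,   0.0123,   0.0095,
        -0.    ]), 'eef_pos': array([ 0.1485, -0.6322,  0.2474]), 'tcp_rot': array([-1.5709,  0.0017, -1.3399]), 'ft_force': array([ 0.1893,  0.242 , -0.6819]), 'wrist_torque': array([ 0.0244,  0.0303, -0.0244]), 'width': 0.08539248159393285}
side {}
knob [([258.0, 170.0], 0.77)]
jar_floor [([276.0, 186.0], 0.62)]
holder_floor [([327.0, 172.0], 0.57)]
brush [([150.0, 258.0], 0.33), ([274.0, 188.0], 0.18)]
front_spot [([274.0, 215.0], 0.83)]
turntable [([262.0, 199.0], 0.74)]
pitcher []
tamper [([288.0, 156.0], 0.57)]
cup [([150.0, 259.0], 0.66)]
top {}
knob [([265.0, 182.0], 0.66)]
jar_floor [([287.0, 187.0], 0.82)]
holder_floor [([348.0, 210.0], 0.63)]
brush [([359.0, 247.0], 0.65), ([348.0, 204.0], 0.51)]
front_spot [([259.0, 211.0], 0.69), ([159.0, 162.0], 0.5)]
turntable [([264.0, 190.0], 0.66), ([261.0, 215.0], 0.53)]
pitcher [([157.0, 221.0], 0.61)]
tamper [([347.0, 164.0], 0.66)]
cup [([154.0, 161.0], 0.8)]
{'mtx': array([[287.9771,   0.    , 257.3627],
       [  0.    , 287.9771, 190.2614],
       [  0.    ,   0.    ,   1.    ]]), 'T_tool_cam': array([[ 1.    , -0.0004, -0.0006, -0.0001],
       [-0.0004,  0.3138, -0.9495, -0.1256],
       [ 0.0006,  0.9495,  0.3138,  0.0812],
       [ 0.    ,  0.    ,  0.    ,  1.    ]])} [-0.0078  0.6174  0.7669] [0.3322 0.0078 1.2706]
```

```bash
python3 - <<'E'
import cv2,numpy as np
a=cv2.imread('pics/side0.png');b=cv2.imread('pics/top0.png')
c=np.hstack([cv2.resize(a[90:290,110:380],None,fx=1.48,fy=1.48),cv2.resize(b[120:320,110:380],None,fx=1.48,fy=1.48)])
cv2.imwrite('pics/both0.png',c);print(c.shape)
E
```

```text
(296, 800, 3)
```

View pics/both0.png

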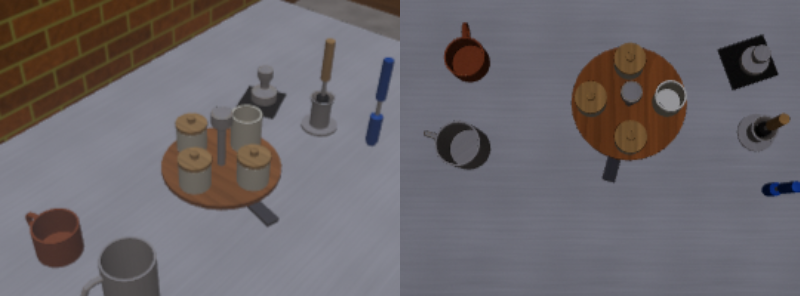

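```bash
python3 - <<'E'
from h import *
np.set_printoptions(precision=3,suppress=True)
K1,W1,_=cam('side');K2,W2,_=cam('top')
for n,a,b in [('knob',(258,170),(265,182)),('jar',(276,186),(287,187)),('hold',(327,172),(348,210)),('front',(274,215),(259,211)),('turn',(262,199),(264,190)),('tamper',(288,156),(347,164)),('cup',(150,259),(154,161))]:
    print(n,*tri([ray(a,K1,W1),ray(b,K2,W2)]))
print('brush?',atz((359,247),.006,K2,W2),atz((348,204),.006,K2,W2), 'pitcher',atz((157,221),0,K2,W2))
print(K1,K2)
E
```

```text
knob [ 0.541 -0.04   0.136] [np.float64(0.0007495849533958948), np.float64(0.0007495849533961245)]
jar [ 0.539 -0.111  0.04 ] [np.float64(0.004941173012204162), np.float64(0.004941173012204132)]
hold [ 0.476 -0.292  0.019] [np.float64(0.0034230797158509717), np.float64(0.003423079715851031)]
front [ 0.475 -0.028  0.022] [np.float64(0.0006305925021470833), np.float64(0.0006305925021472299)]
turn [ 0.533 -0.043  0.038] [np.float64(0.0026333874411572887), np.float64(0.0026333874411573095)]
tamper [ 0.621 -0.291  0.014] [np.float64(0.0020043179977653415), np.float64(0.002004317997765644)]
cup [0.624 0.286 0.003] [np.float64(0.004202350024071984), np.float64(0.004202350024071947)]
brush? [ 0.372 -0.322  0.006] [ 0.499 -0.294  0.006] pitcher [0.447 0.274 0.   ]
[[400.112   0.    249.266]
 [  0.    400.112 191.166]
 [  0.      0.      1.   ]] [[428.708   0.    252.54 ]
 [  0.    428.708 194.674]
 [  0.      0.      1.   ]]
```

Side crop (both0): the wooden-handled brush stands in the steel tube at crop (325,60..110), the blue look-alike at (380,100); top crop: wooden (775,125), blue (780,188), open canister (670,97), tongue (612,168). Candidates for the brush: wooden in tube (side px ~ (330,130)), blue (side px ~ (366,155)). I choose the wooden one; next I'll measure its handle from both views.

```bash
python3 - <<'E'
from h import *
np.set_printoptions(precision=4,suppress=True)
K1,W1,_=cam('side');K2,W2,_=cam('top')
out={}
for n,(x0,y0,x1,y1) in {'side':(315,105,350,160),'top':(340,180,385,225)}.items():
    im=cv2.imread(f'pics/{n}0.png'); c=im[y0:y1,x0:x1]
    hsv=cv2.cvtColor(c,cv2.COLOR_BGR2HSV)
    m=((hsv[...,0]<25)&(hsv[...,1]>90)&(hsv[...,2]>40)).astype(np.uint8)
    k,l,st,_=cv2.connectedComponentsWithStats(m); i=1+st[1:,4].argmax(); ys,xs=np.nonzero(l==i)
    P=np.c_[xs,ys].astype(float)+[x0,y0]; mu=P.mean(0); d=np.linalg.svd(P-mu,full_matrices=False)[2][0]; t=(P-mu)@d
    print(n,len(P),mu,d,mu+d*t.min(),mu+d*t.max(), np.ptp((P-mu)@[-d[1],d[0]]))
    # plane through camera and axis line
    out[n]=(mu,d)
# axis = intersection of two view planes
def plane(n,K,W):
    mu,d=out[n]; o,a=ray(mu-5*d,K,W); _,b=ray(mu+5*d,K,W); nn=np.cross(a,b); return nn/np.linalg.norm(nn),o
n1,o1=plane('side',K1,W1);n2,o2=plane('top',K2,W2)
for z in (.006,.116,.161,.206):
    A=np.array([n1,n2,[0,0,1]]); p=np.linalg.solve(A,[n1@o1,n2@o2,z]); print(z,p,proj(p,K1,W1),proj(p,K2,W2))
v=cv2.imread('pics/side0.png')[95:195,300:400]; cv2.imwrite('pics/crop.png',cv2.resize(v,None,fx=4,fy=4,interpolation=2))
E
```

```text
side 132 [331.0606 129.7955] [-0.1451  0.9894] [332.98   116.7038] [328.9785 143.9968] 4.973143837860123
top 62 [367.3065 201.3226] [ 0.7846 -0.62  ] [360.6626 206.573 ] [371.812 197.762] 7.023036916278104
0.006 [ 0.5222 -0.3709  0.006 ] [326.8005 158.8518] [373.4996 196.4284]
0.116 [ 0.5006 -0.3315  0.116 ] [329.9413 137.4294] [371.2063 198.2407]
0.161 [ 0.4918 -0.3153  0.161 ] [331.3853 127.5808] [370.1359 199.0865]
0.206 [ 0.483  -0.2992  0.206 ] [332.9369 116.998 ] [368.9743 200.0045]
```

View pics/crop.png

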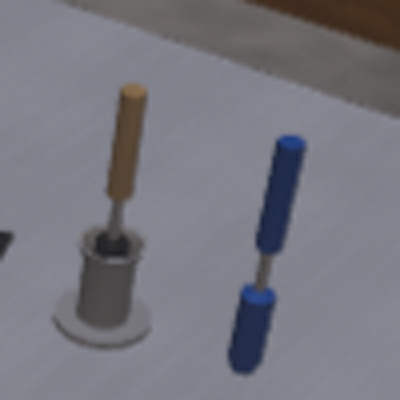

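The crop confirms it: wooden handle in steel tube at crop (125,140), blue one apart at (270,260). Triangulate the handle ends.

```bash
cat >> h.py <<'E'
def go(p,yaw=None):
    """tool-frame shift in mm and twist from present pose to world p, yaw"""
    T,s=pose(); d=T[:3,:3].T@(np.array(p)-T[:3,3])*1000
    tw=None
    if yaw is not None:
        x=T[:3,0]; cur=np.arctan2(x[1],x[0]); tw=-((yaw-cur+np.pi)%(2*np.pi)-np.pi)
    print('shift',np.round(d,1),'twist',tw,'cur',T[:3,3]); return d,tw
E
python3 - <<'E'
from h import *
np.set_printoptions(precision=4,suppress=True)
K1,W1,_=cam('side');K2,W2,_=cam('top')
a,e=tri([ray((333,117.3),K1,W1),ray((370.8,198.5),K2,W2)]);print(a,e)
b,e=tri([ray((330,143.8),K1,W1),ray((360.7,206.0),K2,W2)]);print(b,e)
print(a-b,np.linalg.norm(a-b))
go((a+b)/2*[1,1,0]+[0,0,.32],-1.34)
E
```

```text
[ 0.487  -0.3058  0.2009] [np.float64(0.0006929751338469991), np.float64(0.0006929751338469116)]
[ 0.4801 -0.3013  0.1161] [np.float64(0.0010898675528985744), np.float64(0.0010898675528985464)]
[ 0.0069 -0.0045  0.0848] 0.08515574523518493
shift [-243.9  -71.7  401.3] twist 2.974000164801538e-06 cur [ 0.1487 -0.6328  0.2483]
```

>>> {"op": "move_arm", "data": {"delta_pos": [[-20, -40, 30], [-45, -70, 80], [-75, -72, 130], [-110, -72, 180], [-145, -72, 235], [-180, -72, 290], [-215, -72, 345], [-244, -72, 398]], "twist": [0, 0, 0, 0, 0, 0, 0, 0]}}

```text
t: 2.0
eef_pos: [0.477, -0.3067, 0.3206]
tcp_rot: [-1.571, -0.001, -1.34]
ft_force: [0.4, -0.4, -0.3]
width: 0.0854
```

>>> {"op": "move_arm", "data": {"delta_pos": [[0, 0, 0], [0, 0, 0]], "twist": [0, 0]}}

```text
t: 2.25
eef_pos: [0.4767, -0.307, 0.3206]
tcp_rot: [-1.571, -0.001, -1.34]
ft_force: [-0.1, -0.8, 1.0]
width: 0.0853
```

```bash
cat > look.py <<'E'
from h import *
import sys
np.set_printoptions(precision=4,suppress=True)
T,s=pose(); im=grab_frame('wrist'); n=sys.argv[1]; cv2.imwrite(f'pics/w{n}.png',im[:,:,::-1]); np.save(f'pics/w{n}.npy',T)
print(T[:3,3],s['t'],s['ft_force'])
for th in sys.argv[2:]:
    print(th,[(np.round(d['xy'],1).tolist(),round(d['confidence'],2)) for d in place_of('wrist',th)][:4])
E
python3 look.py 1 brush holder_floor knob jar_floor front_spot
```

```text
[ 0.4767 -0.307   0.3206] 2.25 [-0.0528 -0.8464  0.9995]
brush [([253.8, 142.8], 0.97), ([248.3, 212.8], 0.7), ([125.6, 75.1], 0.63)]
holder_floor [([250.9, 142.9], 0.95), ([251.8, 143.9], 0.27)]
knob [([8.2, 46.6], 0.98)]
jar_floor [([126.1, 74.5], 0.69)]
front_spot []
```

View pics/w1.png

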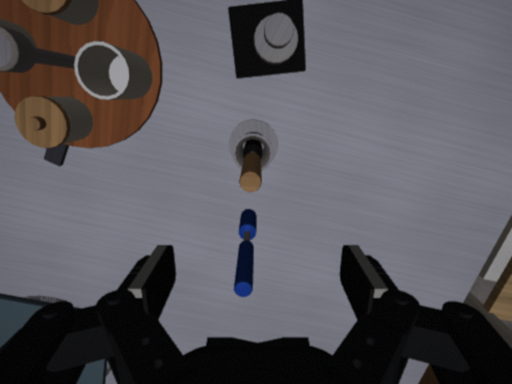

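Wrist view: wooden handle top at (250,182), holder mouth (253,150), blue one at (245,255), open canister rim (102,70).

```bash
python3 - <<'E'
from h import *
np.set_printoptions(precision=4,suppress=True)
K1,W1,_=cam('side');K2,W2,_=cam('top');T=np.load('pics/w1.npy');K,W,_=cam('wrist',T)
a,e=tri([ray((333,117.3),K1,W1),ray((370.8,198.5),K2,W2),ray((250.5,181.5),K,W)]);print('handletop',a,e,atz((250.5,181.5),.206,K,W))
print('holder',atz((251,143),.006,K,W),tri([ray((327,172),K1,W1),ray((348,210),K2,W2),ray((251,143),K,W)]))
print('brushorigin',atz((253.8,142.8),.006,K,W))
print('jar rim',atz((102,70),.105,K,W),'floor',atz((126,74.5),.035,K,W),'knob',atz((8.2,46.6),.137,K,W),tri([ray((258,170),K1,W1),ray((265,182),K2,W2),ray((8.2,46.6),K,W)]))
h=atz((251,143),.006,K,W); h2=atz((250.5,181.5),.206,K,W); print('lean deg',np.degrees((h2-h)[:2]/.2)); 
g=h+(h2-h)*.155/.2; print('grip',g)
go(g*[1,1,0]+[0,0,.32],np.arctan2(*(h2-h)[[1,0]]))
E
```

```text
handletop [ 0.4851 -0.3016  0.2047] [np.float64(0.0015762304672875347), np.float64(0.00318706948369827), np.float64(0.0025378033110779958)] [ 0.4849 -0.2991  0.206 ]
holder [ 0.4859 -0.2953  0.006 ] (array([ 0.4813, -0.2954,  0.0123]), [np.float64(0.006307867028563071), np.float64(0.00390476252386091), np.float64(0.005551323653853706)])
brushorigin [ 0.4872 -0.2994  0.006 ]
jar rim [ 0.5421 -0.117   0.105 ] floor [ 0.541  -0.1132  0.035 ] knob [ 0.5437 -0.0432  0.137 ] (array([ 0.5425, -0.0408,  0.1343]), [np.float64(0.0006103515550757262), np.float64(0.0015689737710418248), np.float64(0.0011355188808675719)])
lean deg [-0.2808 -1.0879]
grip [ 0.4851 -0.2982  0.161 ]
shift [-7.2  0.7 10.8] twist 0.4811579185137198 cur [ 0.4763 -0.3077  0.3207]
```

>>> {"op": "move_arm", "data": {"delta_pos": [[-4, 25, 6], [-7, 50, 11], [-7, 60, 11], [-7, 60, 11]], "twist": [0, 0, 0, 0]}}

```text
t: 3.05
eef_pos: [0.4849, -0.2989, 0.2605]
tcp_rot: [-1.572, -0.0, -1.343]
ft_force: [0.0, -0.6, -0.2]
width: 0.0855
```

```bash
python3 look.py 2 brush holder_floor; python3 - <<'E'
from h import *
np.set_printoptions(precision=4,suppress=True)
im=cv2.imread('pics/w2.png');T=np.load('pics/w2.npy');K,W,_=cam('wrist',T)
p=proj([.485,-.299,.206],K,W);print(p)
hsv=cv2.cvtColor(im,cv2.COLOR_BGR2HSV);m=((hsv[...,0]<25)&(hsv[...,1]>80)&(hsv[...,2]>40)).astype(np.uint8)
x,y=map(int,p); m[:, :x-60]=0;m[:,x+60:]=0; m[:max(0,y-120)]=0
k,l,st,c=cv2.connectedComponentsWithStats(m);print(st[1:][st[1:,4]>100],c[1:][st[1:,4]>100])
cv2.imwrite('pics/w2c.png',im[100:330,150:360])
E
```

```text
[ 0.4849 -0.2989  0.2605] 3.05 [ 0.0261 -0.6457 -0.2483]
brush [([257.0, 157.6], 0.81), ([253.3, 235.7], 0.56)]
holder_floor [([253.1, 157.4], 0.74)]
[257.5784 220.2196]
[[ 244  174   27   59 1221]] [[256.7723 204.6061]]
```

View pics/w2c.png

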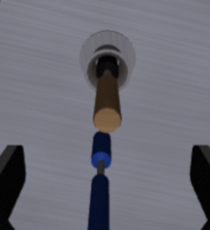

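Handle top at full-image (257,220), exactly where predicted (257.6,220.2). Descend and grip.

>>> {"op": "move_arm", "data": {"delta_pos": [[0, 30, 0], [0, 60, 0], [0, 90, 0], [0, 100, 0], [0, 100, 0], [0, 100, 0]], "twist": [0, 0, 0, 0, 0, 0], "gripper": 100}}

```text
t: 3.95
eef_pos: [0.4868, -0.2998, 0.1632]
tcp_rot: [-1.568, -0.004, -1.343]
ft_force: [-0.7, -0.2, -0.7]
width: 0.0852
```

>>> {"op": "move_arm", "data": {"delta_pos": [[0, 0, 0], [0, 0, 0], [0, 0, 0], [0, 0, 0], [0, 0, 0], [0, 0, 0], [0, 0, 0], [0, 0, 0]], "twist": [0, 0, 0, 0, 0, 0, 0, 0], "gripper": 0, "grip_force": 50}}

```text
t: 4.95
eef_pos: [0.487, -0.2993, 0.1634]
tcp_rot: [-1.568, -0.003, -1.343]
ft_force: [-2.0, 2.7, 5.8]
width: 0.0187
```

>>> {"op": "move_arm", "data": {"delta_pos": [[0, -15, 0], [0, -40, 0], [0, -70, 0], [0, -100, 0], [0, -130, 0], [0, -140, 0], [0, -140, 0]], "twist": [0, 0, 0, 0, 0, 0, 0]}}

```text
t: 5.82
eef_pos: [0.4864, -0.2993, 0.3036]
tcp_rot: [-1.567, -0.004, -1.343]
ft_force: [0.2, -0.3, -0.5]
width: 0.0187
```

```bash
python3 look.py 3 brush holder_floor jar_floor knob turntable; python3 - <<'E'
from h import *
np.set_printoptions(precision=4,suppress=True)
T=np.load('pics/w3.npy');K,W,_=cam('wrist',T)
print(read_state()['width'])
K1,W1,_=cam('side');K2,W2,_=cam('top')
for n in ('side','top'):
    im=grab_frame(n);cv2.imwrite(f'pics/{n}3.png',im[:,:,::-1])
    Kc,Wc,_=cam(n)
    for th in('brush','jar_floor','knob','holder_floor'): print(n,th,[(np.round(d['xy'],1).tolist(),round(d['confidence'],2)) for d in place_of(n,th)][:3])
    print('pred head end if vertical',proj(T[:3,3]-[0,0,.157],Kc,Wc))
print('wrist pred head end',proj(T[:3,3]-[0,0,.157],K,W))
a=cv2.imread('pics/side3.png')[80:230,220:400];b=cv2.imread('pics/w3.png')[0:300,:]
a=cv2.resize(a,None,fx=2,fy=2)
cv2.imwrite('pics/v3.png',np.hstack([a,b[:, :440]]))
E
```

```text
[ 0.4864 -0.2993  0.3036] 5.825 [ 0.1999 -0.3423 -0.5488]
brush [([255.8, 179.7], 0.65), ([124.9, 85.5], 0.17)]
holder_floor [([253.9, 152.8], 0.96)]
jar_floor []
knob []
turntable [([76.0, 72.4], 0.9)]
0.018566777111711247
side brush [([331.3, 131.9], 0.9), ([360.3, 185.9], 0.78)]
side jar_floor [([274.2, 186.1], 0.87)]
side knob [([258.4, 170.4], 0.74)]
side holder_floor [([327.3, 174.8], 0.95)]
pred head end if vertical [329.4016 134.5804]
top brush [([361.7, 200.6], 0.51)]
top jar_floor [([287.2, 187.9], 0.89)]
top knob [([264.8, 181.2], 0.73)]
top holder_floor [([350.0, 208.5], 0.78)]
pred head end if vertical [362.6363 201.8315]
wrist pred head end [256.7104 179.4183]
```

View pics/v3.png

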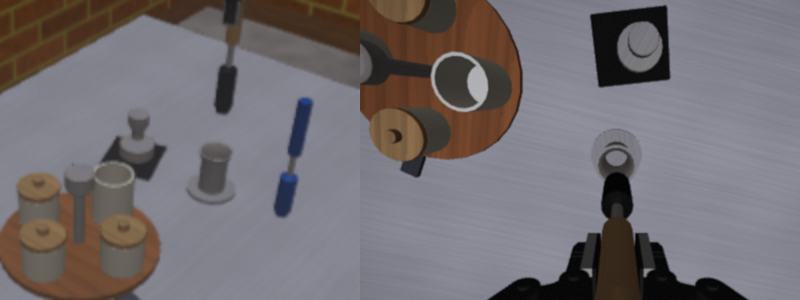

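Brush is gripped (side: head hangs at crop (226,90), straight); wrist: canister rim centre (113,82), holder (253,155), now empty.

```bash
python3 - <<'E'
from h import *
np.set_printoptions(precision=4,suppress=True)
T=np.load('pics/w3.npy');K,W,_=cam('wrist',T);K1,W1,_=cam('side');K2,W2,_=cam('top')
print('rim',atz((113,82),.105,K,W)); rw=ray((253.9,152.8),K,W)
print('holder',atz((253.9,152.8),.006,K,W),tri([rw,ray((327.3,174.8),K1,W1),ray((350,208.5),K2,W2)]),tri([ray((327.3,174.8),K1,W1),ray((350,208.5),K2,W2)]))
print('mouth',atz((254,158),.075,K,W))
print('jar floor side/top',tri([ray((274.2,186.1),K1,W1),ray((287.2,187.9),K2,W2)]))
print('knob',tri([ray((258.4,170.4),K1,W1),ray((264.8,181.2),K2,W2)]))
print('head',tri([ray((331.3,131.9),K1,W1),ray((361.7,200.6),K2,W2),ray((255.8,179.7),K,W)]))
go([.5415,-.115,.303],-1.34)
E
```

```text
rim [ 0.5447 -0.1304  0.105 ]
holder [ 0.4865 -0.2953  0.006 ] (array([ 0.4826, -0.2996,  0.0013]), [np.float64(0.00505490258566458), np.float64(0.007259102376615749), np.float64(0.003577671954392624)]) (array([ 0.4819, -0.3032, -0.0008]), [np.float64(0.005013748967329129), np.float64(0.005013748967329148)])
mouth [ 0.4929 -0.2944  0.075 ]
jar floor side/top (array([ 0.5402, -0.1099,  0.0396]), [np.float64(0.001123143538611577), np.float64(0.0011231435386114988)])
knob (array([ 0.5424, -0.0405,  0.134 ]), [np.float64(0.000907800535290089), np.float64(0.00090780053529004)])
head (array([ 0.4864, -0.2977,  0.1557]), [np.float64(0.005171877838205507), np.float64(0.0038341706063868487), np.float64(0.0020379503713809873)])
shift [-166.8    0.2   95.3] twist -0.0027373902267369132 cur [ 0.4864 -0.299   0.3034]
```

>>> {"op": "move_arm", "data": {"delta_pos": [[-25, 0, 14], [-60, 0, 34], [-100, 0, 57], [-135, 0, 77], [-158, 0, 90], [-166, 0, 95], [-166, 0, 95], [-166, 0, 95]], "twist": [0, 0, 0, 0, 0, 0, 0, 0]}}

```text
t: 7.62
eef_pos: [0.541, -0.1176, 0.3031]
tcp_rot: [-1.568, -0.004, -1.345]
ft_force: [-0.5, -0.6, -0.7]
width: 0.0188
```

```bash
python3 look.py 4 brush jar_floor knob turntable front_spot; python3 - <<'E'
from h import *
im=cv2.imread('pics/w4.png')
K,W,_=cam('wrist',np.load('pics/w4.npy'))
for c in [(.541,-.115,.105)]:
  pts=np.array([proj([c[0]+.03*np.cos(a),c[1]+.03*np.sin(a),.105],K,W) for a in np.linspace(0,6.28,40)])
  cv2.polylines(im,[pts.astype(int)],True,(0,255,0),1)
cv2.imwrite('pics/v4.png',im)
E
```

```text
[ 0.541  -0.1176  0.3031] 7.625 [-0.4657 -0.5792 -0.6574]
brush [([259.4, 179.5], 0.87), ([347.3, 275.3], 0.43), ([203.7, 141.9], 0.35)]
jar_floor [([252.4, 156.7], 0.58)]
knob [([183.6, 159.1], 0.87)]
turntable [([204.1, 140.5], 0.56)]
front_spot [([178.8, 191.6], 0.76)]
```

View pics/v4.png

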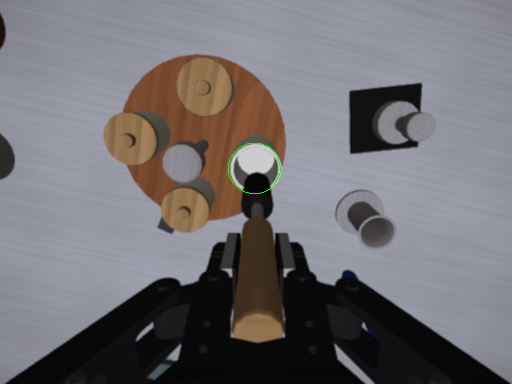

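The drawn rim circle coincides with the canister rim at (255,168); knob (183,160), tongue (166,226). Insert the brush.

>>> {"op": "move_arm", "data": {"delta_pos": [[-3, 0, 1], [-3, 15, 1], [-3, 35, 1], [-3, 60, 1], [-3, 80, 1], [-3, 98, 1], [-3, 102, 1]], "twist": [0, 0, 0, 0, 0, 0, 0]}}

```text
t: 8.8
eef_pos: [0.5411, -0.1132, 0.1995]
tcp_rot: [-1.57, -0.002, -1.343]
ft_force: [0.1, -0.4, -0.3]
width: 0.0189
```

```bash
python3 - <<'E'
from h import *
np.set_printoptions(precision=4,suppress=True)
K,W,_=cam('wrist',np.load('pics/w4.npy'));K1,W1,_=cam('side');K2,W2,_=cam('top')
k=atz((183.6,159.1),.137,K,W);print('knob',k,tri([ray((183.6,159.1),K,W),ray((258.4,170.4),K1,W1),ray((264.8,181.2),K2,W2)]))
print('jar',atz((252.4,156.7),.035,K,W),'front',atz((178.8,191.6),.035,K,W),'tt',atz((204.1,140.5),.02,K,W),'brushend',atz((259.4,179.5),.146,K,W))
print('tongue end?',atz((166,226),.01,K,W))
print(read_state()['eef_pos'],read_state()['ft_force'])
E
```

```text
knob [ 0.5427 -0.04    0.137 ] (array([ 0.5421, -0.04  ,  0.1347]), [np.float64(0.00047844460683269414), np.float64(0.0010585482976059916), np.float64(0.0009070070154911232)])
jar [ 0.5405 -0.1118  0.035 ] front [ 0.4671 -0.0197  0.035 ] tt [ 0.5449 -0.0407  0.02  ] brushend [ 0.5414 -0.1203  0.146 ]
tongue end? [ 0.3955 -0.003   0.01  ]
[ 0.5411 -0.1132  0.1995] [ 0.0635 -0.3911 -0.3058]
```

>>> {"op": "move_arm", "data": {"delta_pos": [[0, 2, 0], [0, 4, 0], [0, 6, 0], [0, 7, 0], [0, 8, 0], [0, 8, 0]], "twist": [0, 0, 0, 0, 0, 0]}}

```text
t: 9.55
eef_pos: [0.5416, -0.1132, 0.1924]
tcp_rot: [-1.569, -0.003, -1.343]
ft_force: [-2.0, 0.3, 5.2]
width: 0.0186
```

>>> {"op": "move_arm", "data": {"delta_pos": [[0, -15, 0], [0, -35, 0], [0, -55, 0], [0, -67, 0], [0, -69, 0], [0, -69, 0]], "twist": [0, 0, 0, 0, 0, 0]}}

```text
t: 10.3
eef_pos: [0.5411, -0.113, 0.261]
tcp_rot: [-1.57, -0.002, -1.343]
ft_force: [-0.5, -0.3, -0.9]
width: 0.0188
```

>>> {"op": "move_arm", "data": {"delta_pos": [[0, 15, 0], [0, 35, 0], [0, 52, 0], [0, 60, 0], [0, 64, 0], [0, 67, 0], [0, 69, 0], [0, 70, 0]], "twist": [0, 0, 0, 0, 0, 0, 0, 0]}}

```text
t: 11.3
eef_pos: [0.5422, -0.1131, 0.1923]
tcp_rot: [-1.568, -0.003, -1.343]
ft_force: [-1.5, 1.2, 9.9]
width: 0.0186
```

>>> {"op": "move_arm", "data": {"delta_pos": [[0, 1, 0], [0, 1, 0]], "twist": [0, 0]}}

```text
t: 11.55
eef_pos: [0.5427, -0.113, 0.1924]
tcp_rot: [-1.566, -0.004, -1.343]
ft_force: [-1.8, 1.0, 6.4]
width: 0.0188
```

>>> {"op": "move_arm", "data": {"delta_pos": [[0, -15, 0], [0, -40, 0], [0, -70, 0], [0, -95, 0], [0, -112, 0], [0, -112, 0]], "twist": [0, 0, 0, 0, 0, 0]}}

```text
t: 12.3
eef_pos: [0.5428, -0.1129, 0.3058]
tcp_rot: [-1.564, -0.005, -1.344]
ft_force: [0.3, -0.5, -0.8]
width: 0.0188
```

```bash
python3 -c "
from h import *
go([.4865,-.298,.303],-1.343)"
```

```text
shift [167.6   3.  -96.6] twist -0.0005083944942918528 cur [ 0.5428345  -0.11291138  0.30581117]
```

>>> {"op": "move_arm", "data": {"delta_pos": [[25, 0, -14], [60, 0, -34], [100, 0, -57], [135, 0, -77], [158, 2, -91], [167, 3, -97], [168, 3, -97], [168, 3, -97]], "twist": [0, 0, 0, 0, 0, 0, 0, 0]}}

```text
t: 13.3
eef_pos: [0.487, -0.2968, 0.3028]
tcp_rot: [-1.564, -0.004, -1.341]
ft_force: [-0.2, 0.4, -0.7]
width: 0.0187
```

```bash
python3 look.py 5 brush holder_floor; python3 - <<'E'
from h import *
np.set_printoptions(precision=4,suppress=True)
K,W,_=cam('wrist',np.load('pics/w5.npy'))
im=cv2.imread('pics/w5.png')
c=(.486,-.297)
for z,r in ((.075,.023),(0.003,.038)):
  pts=np.array([proj([c[0]+r*np.cos(a),c[1]+r*np.sin(a),z],K,W) for a in np.linspace(0,6.28,40)])
  cv2.polylines(im,[np.round((pts)*16).astype(int)],True,(0,255,0),1,shift=4)
cv2.imwrite('pics/v5.png',cv2.resize(im[90:260,180:330],None,fx=3,fy=3))
go([.4865,-.298,.303],-1.343)
E
```

```text
[ 0.487  -0.2968  0.3028] 13.3 [-0.1646  0.4347 -0.7424]
brush [([256.7, 179.0], 0.68)]
holder_floor [([253.0, 153.4], 0.58)]
shift [ 0.6  0.  -0.5] twist 0.0014555155026965139 cur [ 0.4868 -0.2973  0.303 ]
```

View pics/v5.png

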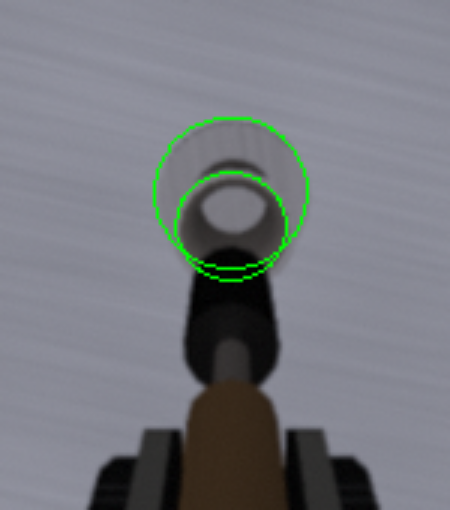

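Foot circle matches the real foot at (231,190), mouth within ~2 px; head lined up at (232,340). Lower.

>>> {"op": "move_arm", "data": {"delta_pos": [[0, 20, 0], [0, 45, 0], [0, 60, 0], [0, 70, 0], [0, 80, 0], [0, 90, 0], [0, 95, 0], [0, 95, 0]], "twist": [0, 0, 0, 0, 0, 0, 0, 0]}}

```text
t: 14.45
eef_pos: [0.4875, -0.2975, 0.2078]
tcp_rot: [-1.564, -0.004, -1.342]
ft_force: [0.3, -0.4, -0.5]
width: 0.0187
```

Entered freely; continue to just above the floor (home TCP z ≈ 0.163).

>>> {"op": "move_arm", "data": {"delta_pos": [[0, 12, 0], [0, 24, 0], [0, 32, 0], [0, 37, 0], [0, 40, 0], [0, 41, 0]], "twist": [0, 0, 0, 0, 0, 0]}}

```text
t: 15.2
eef_pos: [0.4879, -0.2976, 0.1667]
tcp_rot: [-1.564, -0.004, -1.342]
ft_force: [-0.1, 0.4, -1.5]
width: 0.0191
```

>>> {"op": "move_arm", "data": {"delta_pos": [[0, 1, 0], [0, 2, 0], [0, 3, 0], [0, 4, 0], [0, 4, 0]], "twist": [0, 0, 0, 0, 0]}}

```text
t: 15.82
eef_pos: [0.4883, -0.2977, 0.1634]
tcp_rot: [-1.563, -0.005, -1.341]
ft_force: [-0.0, 1.3, 4.9]
width: 0.0187
```

>>> {"op": "move_arm", "data": {"delta_pos": [[0, 0, 0], [0, 0, 0], [0, 0, 0], [0, 0, 0], [0, 0, 0], [0, 0, 0]], "twist": [0, 0, 0, 0, 0, 0], "gripper": 80}}

```text
t: 16.58
eef_pos: [0.4883, -0.2977, 0.1634]
tcp_rot: [-1.563, -0.005, -1.342]
ft_force: [-0.1, -0.4, 0.9]
width: 0.068
```

>>> {"op": "move_arm", "data": {"delta_pos": [[0, -20, 0], [0, -50, 0], [0, -85, 0], [0, -120, 0], [0, -140, 0], [0, -140, 0]], "twist": [0, 0, 0, 0, 0, 0]}}

```text
t: 17.32
eef_pos: [0.4879, -0.2977, 0.3048]
tcp_rot: [-1.561, -0.007, -1.342]
ft_force: [-0.7, -0.7, -0.4]
width: 0.0681
```

```bash
python3 look.py 6 brush holder_floor; python3 - <<'E'
from h import *
im=grab_frame('side')[:,:,::-1];cv2.imwrite('pics/side6.png',im)
b=cv2.imread('pics/w6.png')
cv2.imwrite('pics/v6.png',np.hstack([cv2.resize(im[80:230,240:400],None,fx=2,fy=2),b[60:360,100:400]]))
go([.5423,-.040,.303],-.5)
E
```

```text
[ 0.4879 -0.2977  0.3048] 17.325 [-0.6558 -0.6769 -0.3889]
brush [([256.8, 154.8], 0.89), ([252.8, 224.4], 0.74), ([253.6, 157.4], 0.16)]
holder_floor [([254.6, 157.5], 0.66), ([277.2, 53.8], 0.36), ([4.8, 61.5], 0.35)]
shift [-237.5   -1.1  112.8] twist -0.8414012835784583 cur [ 0.486452   -0.29694283  0.30197141]
```

View pics/v6.png

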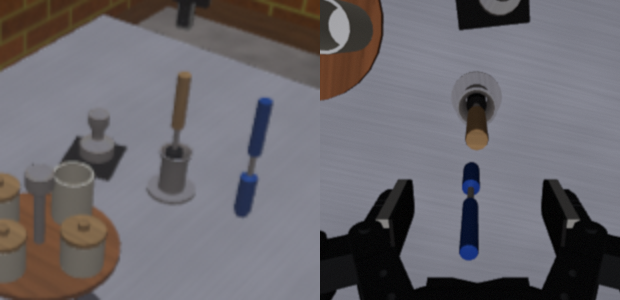

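Brush stands home in its holder (side crop (175,130)). Now over the knob.

>>> {"op": "move_arm", "data": {"delta_pos": [[-15, 0, 7], [-45, 0, 21], [-85, 0, 40], [-130, 0, 62], [-175, 0, 83], [-210, 0, 100], [-232, 0, 110], [-237, 0, 113]], "twist": [-0.1, -0.27, -0.45, -0.63, -0.81, -0.99, -1.17, -1.34]}}

```text
t: 18.52
eef_pos: [0.5423, -0.038, 0.3009]
tcp_rot: [-1.571, -0.005, 0.008]
ft_force: [0.4, -0.4, -0.3]
width: 0.0682
```

>>> {"op": "move_arm", "data": {"delta_pos": [[0, 0, 0], [0, 0, 0], [0, 0, 0]], "twist": [0, 0, 0]}}

```text
t: 18.9
eef_pos: [0.5421, -0.0386, 0.3006]
tcp_rot: [-1.572, -0.005, 0.005]
ft_force: [-0.5, 0.4, 0.4]
width: 0.0684
```

```bash
python3 look.py 7 knob jar_floor front_spot turntable; python3 - <<'E'
from h import *
np.set_printoptions(precision=4,suppress=True)
T=np.load('pics/w7.npy');K,W,_=cam('wrist',T);print(R.from_matrix(T[:3,:3]).as_euler('xyz'))
im=cv2.imread('pics/w7.png'); c=np.array([.5423,-.04])
def circ(c,z,r,col):
  pts=np.array([proj([c[0]+r*np.cos(a),c[1]+r*np.sin(a),z],K,W) for a in np.linspace(0,6.28,60)])
  cv2.polylines(im,[np.round(pts*16).astype(int)],True,col,1,shift=4)
circ(c,.030,.115,(0,255,0));circ(c,.152,.020,(0,255,0));circ((.541,-.1145),.105,.030,(0,255,0))
for a,col in((165,(0,0,255)),(170,(255,0,0))):
  u=np.array([np.cos(np.radians(a)),np.sin(np.radians(a))]); q=[proj([*(c+u*r),.010],K,W) for r in(.115,.16)]
  cv2.line(im,*[tuple(int(v) for v in x) for x in q],col,1)
cv2.imwrite('pics/v7.png',cv2.resize(im,(768,576)))
for th,p in (('knob',.137),('jar_floor',.035),('front_spot',.035)):
  for d in place_of('wrist',th)[:2]: print(th,d['confidence'],atz(d['xy'],p,K,W))
E
```

```text
[ 0.5421 -0.0386  0.3006] 18.9 [-0.4957  0.3975  0.3572]
knob [([255.6, 177.1], 0.55)]
jar_floor [([252.6, 207.2], 0.63)]
front_spot [([202.0, 143.0], 0.56)]
turntable [([252.3, 155.4], 0.78)]
[-1.5715 -0.0046  0.0051]
knob 0.55 [ 0.5416 -0.0391  0.137 ]
jar_floor 0.63 [ 0.5374 -0.1135  0.035 ]
front_spot 0.56 [ 0.4687 -0.0202  0.035 ]
```

View pics/v7.png

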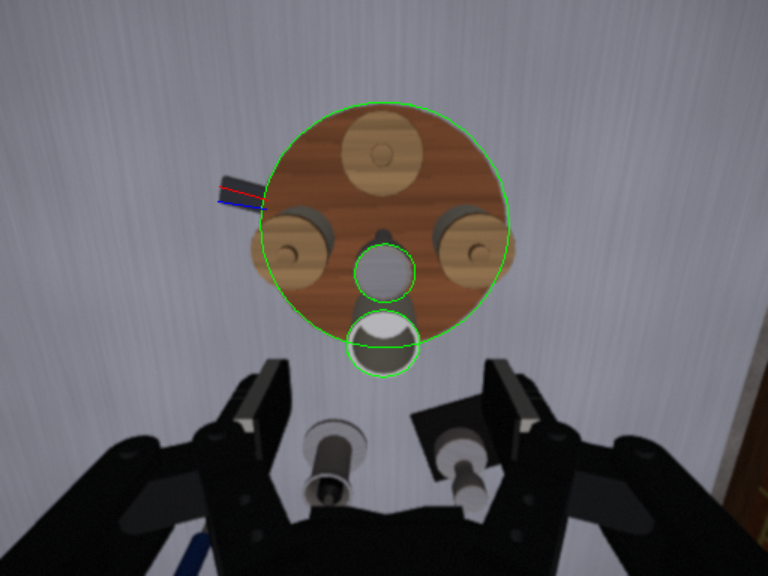

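Overlays fit disc, knob (385,272) and rim (383,343); the tongue (243,193) lies along the 165° line. Measure both angles more finely.

```bash
cat > ang.py <<'E'
from h import *
import sys
np.set_printoptions(precision=4,suppress=True)
n=sys.argv[1]; T=np.load(f'pics/w{n}.npy');K,W,_=cam('wrist',T); im=cv2.imread(f'pics/w{n}.png'); c=np.array([.5421,-.0395])
# rectify plane at height z: 1 px = 0.5 mm, 360x360 mm about the axis
def rect(z):
    s=np.float32([[-.17,-.17],[.17,-.17],[.17,.17],[-.17,.17]])
    src=np.float32([proj([*(c+q),z],K,W) for q in s]); return cv2.warpPerspective(im,cv2.getPerspectiveTransform(src,np.float32((s+.17)*2000)),(680,680))
g=rect(.010); gray=cv2.cvtColor(g,cv2.COLOR_BGR2GRAY)
yy,xx=np.mgrid[:680,:680]; X=(xx-340)/2000;Y=(yy-340)/2000; r=np.hypot(X,Y); a=np.degrees(np.arctan2(Y,X))%360
m=(gray<75)&(r>.125)&(r<.156)&(a>145)&(a<190); P=np.c_[X[m],Y[m]]; mu=P.mean(0); u=np.linalg.svd(P-mu,full_matrices=False)[2][0]
print('tongue px',m.sum(),'angle of centroid',np.degrees(np.arctan2(mu[1],mu[0]))%360,'dist',np.hypot(*mu),'axis',np.degrees(np.arctan2(u[1],u[0]))%180, 'width mm',np.ptp((P-mu)@[-u[1],u[0]])*1000)
h=rect(.105); v=cv2.cvtColor(h,cv2.COLOR_BGR2GRAY)
cir=cv2.HoughCircles(cv2.medianBlur(v,5),cv2.HOUGH_GRADIENT,1,100,param1=80,param2=15,minRadius=52,maxRadius=68)
for x,y,rr in (cir[0] if cir is not None else []):
    x,y=(x-340)/2000,(y-340)/2000; print('circle ang',np.degrees(np.arctan2(y,x))%360,'dist',np.hypot(x,y),'r',rr/2)
cv2.imwrite(f'pics/rect{n}.png',h)
E
python3 ang.py 7; python3 -c "
from h import *
go([.542,-.0395,.137],.8)"
```

```text
tongue px 3186 angle of centroid 165.60327596481486 dist 0.14031378499296474 axis 164.9209635663891 width mm 25.927694258325975
circle ang 91.75938 dist 0.07328455 r 28.7
circle ang 269.44012 dist 0.07675367 r 29.4
circle ang 2.2417505 dist 0.070303805 r 28.6
circle ang 179.41734 dist 0.07375381 r 29.35
shift [ -1.1 163.9  -1.4] twist -0.7924117347051327 cur [ 0.5422931  -0.03800932  0.30091915]
```

>>> {"op": "move_arm", "data": {"delta_pos": [[-2, 20, -1], [-2, 50, -1], [-2, 85, -1], [-2, 120, -1], [-2, 150, -1], [-2, 162, -1], [-2, 162, -1], [-2, 162, -1]], "twist": [-0.15, -0.32, -0.5, -0.65, -0.75, -0.8, -0.8, -0.8]}}

```text
t: 20.3
eef_pos: [0.5421, -0.039, 0.1401]
tcp_rot: [-1.576, -0.004, 0.806]
ft_force: [0.9, -0.2, 0.5]
width: 0.0684
```

>>> {"op": "move_arm", "data": {"delta_pos": [[0, 0, 0], [0, 0, 0], [0, 0, 0], [0, 0, 0], [0, 0, 0], [0, 0, 0]], "twist": [0, 0, 0, 0, 0, 0], "gripper": 0, "grip_force": 60}}

```text
t: 21.05
eef_pos: [0.5407, -0.0415, 0.1413]
tcp_rot: [-1.577, 0.001, 0.804]
ft_force: [-8.8, -5.9, 13.4]
width: 0.0378
```

Grip is a bit high and off-centre (13 N upward, 2 mm shift); regrip, centred and lower.

>>> {"op": "move_arm", "data": {"delta_pos": [[0, 0, 0], [0, 0, 0], [0, 0, 0], [0, 3, 0], [0, 6, 0], [0, 6, 0]], "twist": [0, 0, 0, 0, 0, 0], "gripper": 80}}

```text
t: 21.8
eef_pos: [0.5404, -0.0414, 0.1349]
tcp_rot: [-1.577, 0.001, 0.804]
ft_force: [0.6, -0.7, 0.5]
width: 0.0685
```

>>> {"op": "move_arm", "data": {"delta_pos": [[0, 0, 0], [0, 0, 0], [0, 0, 0], [0, 0, 0], [0, 0, 0], [0, 0, 0]], "twist": [0, 0, 0, 0, 0, 0], "gripper": 0}}

```text
t: 22.55
eef_pos: [0.5405, -0.0414, 0.1352]
tcp_rot: [-1.577, 0.001, 0.805]
ft_force: [-2.5, -0.4, 5.6]
width: 0.0382
```

>>> {"op": "move_arm", "data": {"delta_pos": [[0, 0, 0], [0, 0, 0], [0, 0, 0], [0, 0, 0], [0, 0, 0], [0, 0, 0], [0, 0, 0], [0, 0, 0]], "twist": [0.06, 0.18, 0.3, 0.43, 0.56, 0.69, 0.82, 0.92], "grip_force": 70}}

```text
t: 23.55
eef_pos: [0.5402, -0.0415, 0.1354]
tcp_rot: [-1.576, -0.004, -0.119]
ft_force: [-1.4, -0.2, 3.2]
width: 0.0379
```

>>> {"op": "move_arm", "data": {"delta_pos": [[0, 0, 0], [0, 0, 0], [0, 0, 0], [0, 0, 0], [0, 0, 0], [0, 0, 0], [0, 0, 0], [0, 0, 0]], "twist": [0.12, 0.24, 0.37, 0.5, 0.62, 0.74, 0.84, 0.88]}}

```text
t: 24.55
eef_pos: [0.5399, -0.0413, 0.1353]
tcp_rot: [-1.572, -0.006, -1.0]
ft_force: [-0.7, -0.2, 4.1]
width: 0.038
```

>>> {"op": "move_arm", "data": {"delta_pos": [[0, 0, 0], [0, 0, 0]], "twist": [0, 0]}}

```text
t: 24.8
eef_pos: [0.5399, -0.0413, 0.1353]
tcp_rot: [-1.572, -0.006, -0.999]
ft_force: [-0.9, -1.7, 2.3]
width: 0.0377
```

```bash
python3 look.py 8 jar_floor knob front_spot; sed -i 's/c=np.array.*/c=np.array([.5405,-.0405])/' ang.py; python3 ang.py 8; python3 - <<'E'
from h import *
im=grab_frame('top')[:,:,::-1];cv2.imwrite('pics/top8.png',im);b=cv2.imread('pics/w8.png');K,W,_=cam('wrist',np.load('pics/w8.npy'))
K1,W1,_=cam('side');K2,W2,_=cam('top');print(read_state()['joint_torque'],read_state()['q'])
for th in('jar_floor','front_spot','knob'): print(th,[(np.round(d['xy'],1).tolist(),round(d['confidence'],2),atz(d['xy'],.137 if th=='knob' else .035,K2,W2)) for d in place_of('top',th)][:2])
c=np.array([.5405,-.0405])
for a in(165.2,):
  for z,r0 in((.010,.11),(.105,.045)):
    u=np.array([np.cos(np.radians(a)),np.sin(np.radians(a))]); q=[proj([*(c+u*r),z],K,W) for r in(r0,.16 if z<.05 else .105)]
    cv2.line(b,*[tuple(int(v) for v in x) for x in q],(0,0,255),1)
cv2.imwrite('pics/v8.png',np.hstack([cv2.resize(b,(480,360)),cv2.resize(im[130:250,200:306],(318,360))]))
E
```

```text
[ 0.5399 -0.0413  0.1353] 24.8 [-0.9383 -1.6925  2.2977]
jar_floor [([195.3, 252.7], 0.84)]
knob [([260.1, 264.5], 0.71)]
front_spot [([193.0, 249.3], 0.9)]
tongue px 7380 angle of centroid 177.35438399657642 dist 0.14098706144308673 axis 92.5555554195102 width mm 32.828608010566775
circle ang 214.5793 dist 0.03127499 r 27.1
circle ang 73.16989 dist 0.07339363 r 27.95
circle ang 350.05942 dist 0.07385882 r 27.3
circle ang 167.23888 dist 0.073567145 r 28.7
circle ang 263.17468 dist 0.06521215 r 26.4
[ -0.22333517 -49.8234129   -1.38975386 -19.60435688   0.44926481
  -0.55283558   0.06884099] [ 0.13511204  0.51514681 -0.18648789  1.90649398  0.14585681  0.73067022
 -1.13572255]
jar_floor [([258.5, 214.0], 0.86, array([ 0.46488624, -0.02573517,  0.035     ]))]
front_spot [([261.3, 214.4], 0.86, array([ 0.4637539, -0.0338478,  0.035    ]))]
knob [([350.0, 205.9], 0.7, array([ 0.47663896, -0.26759005,  0.137     ])), ([265.3, 184.2], 0.61, array([ 0.53443619, -0.04120781,  0.137     ]))]
```

View pics/v8.png

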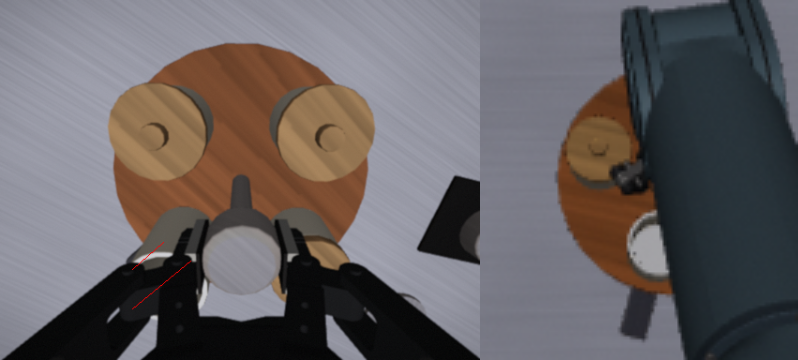

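Carousel turned with the grip held; the open canister (660,245 in the top crop) is near the tongue (640,310), seemingly a couple of degrees off. Measure the residual angle with the side camera and lid fits.

```bash
cat > fit.py <<'E'
from h import *
from scipy.optimize import least_squares
import sys
np.set_printoptions(precision=4,suppress=True)
def lids(n,cands,c,dbg=None):
    T=np.load(f'pics/w{n}.npy');K,W,_=cam('wrist',T); im=cv2.imread(f'pics/w{n}.png'); obs=[]
    hsv=cv2.cvtColor(im,cv2.COLOR_BGR2HSV)
    for a in cands:
        p=c+.075*np.array([np.cos(np.radians(a)),np.sin(np.radians(a))])
        pts=np.array([proj([p[0]+.036*np.cos(t),p[1]+.036*np.sin(t),.104],K,W) for t in np.linspace(0,6.28,40)])
        m=np.zeros(im.shape[:2],np.uint8);cv2.fillPoly(m,[pts.astype(int)],1)
        v=im[...,2]; col=(hsv[...,0]<25)&(hsv[...,1]>50)
        # lid: lighter wood (green channel)
        g=im[...,1]; thr,_=cv2.threshold(g[(m>0)].reshape(-1,1),0,255,cv2.THRESH_OTSU)
        q=((g>thr)&(m>0)&col).astype(np.uint8); q=cv2.morphologyEx(q,cv2.MORPH_CLOSE,np.ones((7,7)))
        k,l,st,ce=cv2.connectedComponentsWithStats(q); i=1+st[1:,4].argmax()
        cnt=max(cv2.findContours((l==i).astype(np.uint8),0,1)[0],key=len); e=cv2.fitEllipse(cv2.convexHull(cnt))
        d=np.linalg.norm(proj([*p,.104],K,W)-proj([p[0]+.03,p[1],.104],K,W))*2
        print(n,a,'thr',thr,e[0],e[1],'exp dia',d); obs.append((a,e[0]))
    def f(x):
        return np.concatenate([proj([x[0]+.075*np.cos(x[2]+np.radians(a)),x[1]+.075*np.sin(x[2]+np.radians(a)),.104],K,W)-o for a,o in obs])
    s=least_squares(f,[*c,0]); print(n,'axis',s.x[:2],'dtheta deg',np.degrees(s.x[2]),'res',s.fun); return s
c=np.array([.5405,-.0405])
if __name__=='__main__':
    lids(7,[0,90,180],c); lids(8,[75,345],c)
    im=grab_frame('side')[:,:,::-1].copy();cv2.imwrite('pics/side8.png',im);K,W,_=cam('side')
    for th in('jar_floor','front_spot','knob'): print(th,[(np.round(d['xy'],1).tolist(),round(d['confidence'],2),atz(d['xy'],.137 if th=='knob' else .035,K,W)) for d in place_of('side',th)][:2])
    c2=np.array([.5415,-.0405]); u=np.array([np.cos(np.radians(165.2)),np.sin(np.radians(165.2))])
    big=cv2.resize(im,None,fx=4,fy=4,interpolation=2)
    P=lambda p:(proj(p,K,W)*4+1.5)
    for z,r,cc in((.105,.03,c2+.075*u),(.03,.115,c2)):
        pts=np.array([P([cc[0]+r*np.cos(t),cc[1]+r*np.sin(t),z]) for t in np.linspace(0,6.28,60)]); cv2.polylines(big,[pts.astype(int)],True,(0,255,0),1)
    q=[P([*(c2+u*r),.01]) for r in(.115,.16)]; cv2.line(big,*[tuple(int(v) for v in x) for x in q],(0,0,255),1)
    cv2.imwrite('pics/v9.png',big[620:1120,740:1440])
E
python3 fit.py
```

```text
7 0 thr 88.0 (318.0161437988281, 168.1947479248047) (49.05534744262695, 52.067543029785156) exp dia 51.86364349810244
7 90 thr 81.0 (254.3600311279297, 98.7575454711914) (54.69384765625, 63.62229537963867) exp dia 55.9910000180319
7 180 thr 88.0 (191.8521270751953, 168.60015869140625) (48.404075622558594, 51.459259033203125) exp dia 52.16481280030028
7 axis [ 0.5405 -0.0372] dtheta deg 0.5198755478404049 res [ 2.1068 -0.4438  0.1323  0.8844 -2.242  -0.2632]
8 75 thr 102.0 (166.6248779296875, 139.6027374267578) (99.41212463378906, 109.27426147460938) exp dia 111.3776265723804
8 345 thr 100.0 (348.1121826171875, 141.55584716796875) (97.87567901611328, 107.72251892089844) exp dia 119.85815862063691
8 axis [ 0.5435 -0.039 ] dtheta deg 2.125974670859554 res [-6.8303  0.6458  6.9035  0.8177]
jar_floor [([276.2, 211.7], 0.87, array([ 0.4695, -0.0315,  0.035 ])), ([200.1, 295.4], 0.27, array([0.4275, 0.2911, 0.035 ]))]
front_spot [([273.3, 212.7], 0.58, array([ 0.473 , -0.0232,  0.035 ]))]
knob [([261.7, 171.5], 0.63, array([ 0.5292, -0.0397,  0.137 ]))]
```

View pics/v9.png

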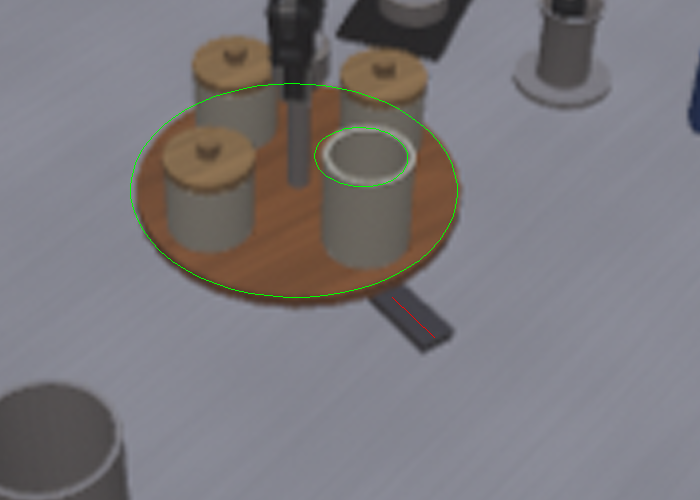

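The overlay's disc sits ~4 px left/up of the real one, and the real rim (370,154) is right/up of the target circle (363,156): about 2° short, agreeing with the lid fits (2.1°) and the kinematics. Turn 0.036 rad more.

>>> {"op": "move_arm", "data": {"delta_pos": [[0, 0, 0], [0, 0, 0], [0, 0, 0], [0, 0, 0]], "twist": [0.02, 0.036, 0.036, 0.036]}}

```text
t: 25.9
eef_pos: [0.5399, -0.0413, 0.1353]
tcp_rot: [-1.572, -0.006, -1.036]
ft_force: [-0.6, 0.1, 2.4]
width: 0.0381
```

```bash
python3 look.py 9; sed -i 's/c2=np.array.*; u=/c2=np.array([.5405,-.0425]); u=/; s/v9/v10/; s/side8/side9/; s/lids(7.*; lids(8/lids(9/' fit.py; python3 fit.py; python3 -c "
from rig import *;s=read_state();print(s['tcp_rot'],s['width'],s['t'])"
```

```text
[ 0.5399 -0.0413  0.1353] 25.9 [-0.5688  0.1218  2.418 ]
9 75 thr 102.0 (166.47412109375, 139.45262145996094) (99.14264678955078, 109.91403198242188) exp dia 110.81552725343136
9 345 thr 100.0 (348.02630615234375, 141.61740112304688) (98.07447814941406, 107.48419189453125) exp dia 120.44427639134624
9 axis [ 0.5435 -0.039 ] dtheta deg -0.052706708496285844 res [-6.8059  0.6362  6.882   0.822 ]
jar_floor [([276.2, 212.9], 0.78, array([ 0.4665, -0.0277,  0.035 ]))]
front_spot [([274.6, 215.7], 0.91, array([ 0.4629, -0.0162,  0.035 ]))]
knob [([257.9, 168.1], 0.61, array([ 0.5467, -0.0448,  0.137 ]))]
[-1.57182984 -0.0060053  -1.03569039] 0.03783724506816839 26.15
```

View pics/v10.png

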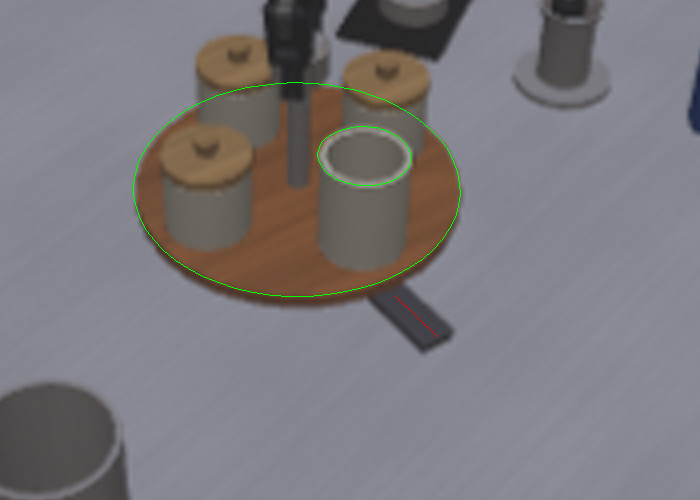

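The rim now coincides with the target circle (365,156) in line with the tongue (412,318); grip held. Hand in.

```bash
python3 -c "
from rig import *;print(hand_in())"
```

```text
the job is handed in; nothing more can be done
None
```

The job is done and handed in at about 26 s, with the gripper still holding the carousel's knob.

- **Brushing:** I took the wooden-handled brush, not the blue look-alike, and pushed it down to the floor of the open canister. I felt about 5 N there, drew it up to the rim, and pushed it down again, with about 10 N of contact. It went back into its holder with about 5 N of contact, and the camera showed it standing there.
- **Carousel:** My first grip on the knob sat high and off-centre, so I let go and gripped it again. I turned the carousel about 105° clockwise. A check then showed it roughly 2° short, and I corrected that.
- **Last checks:** The knob opening read 38 mm at 70 N grip. The lid fit put the remaining angle error at about -0.05°, and in the side picture the canister rim matched the target circle in line with the tongue.
- **What disagreed:**
  - The lid fit kept pixel residuals of about 7, symmetric left and right.
  - The network's own points for the canister and the front spot were about 1 cm apart (0.028 against 0.016 m off the centre line in y, with opposite sign from my frame's left). I took this as their usual noise.
  - The tongue direction is uncertain by about 0.5°.
- **Bystanders:** I never touched the pitcher, cup or tamper. I did not run a separate position check on them at the end.

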